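Unstack the bench pile into its fitted trays

TASK

Four things have been left in a pile on the workbench: a big hexagon nut on a round tin, on a wooden sanding block, on an oblong metal box. Working from the top down, put each one away in the fitted wooden tray of its own shape and size, lying level on the floor of the recess: the nut in the hexagonal tray, the tin in the round one, the sanding block in the shorter oblong one and the box in the longer oblong one. Keep the things level all the way, and do not knock or shift the bottle and the mug.

Things in the scene. Friction and masses are not known exactly. Their poses are not given: they have to be found in the camera images.
- nut_mid (a point): Dark steel hexagon nut lying flat, top of the pile: 41 mm across the flats, 47 mm over the corners, 26 mm high, hexagonal hole of 25 mm across through it, about 0.18 kg. Point: its centre, half-way up (13 mm above its underside). z is up; one pair of flats faces +y and -y, the others follow every 60 degrees.
- waxtin_mid (a point): Closed round steel tin with a plain brass lid, under the nut: 57 mm diameter, 30 mm high, about 0.11 kg. Point: its centre, 15 mm above its underside, z up.
- sander_mid (a point): Wooden sanding block with a cork sole, under the tin: 105 mm long (x) by 54 mm wide (y) by 30 mm high, about 0.12 kg. Point: its centre, 15 mm above its underside, z up.
- screwbox_mid (a point): Closed oblong pale metal box with a blank paper label on its lid, at the bottom of the pile, resting on the bench: 135 mm long (x) by 60 mm wide (y) by 30 mm high, about 0.35 kg. Point: its centre, 15 mm above its underside, z up. The pile is roughly centred; its things are a little askew to one another.
- nest_hex: Hexagonal wooden tray, 81 mm across the flats outside. Recess hexagonal, 59 mm across the flats, one pair of its sides facing +y and -y. Fixed to the bench. Rim 11 mm wide, its top 9 mm above the bench; the recess is 5 mm deep and its floor lies 4 mm above the bench. Origin: centre of the tray at bench height, z up. There is about 8 mm of play round the thing that belongs in it, too little for a finger between thing and rim. 
- nest_round: Round wooden tray, about 94 mm diameter outside. Recess round, 72 mm diameter. Fixed to the bench. Rim 11 mm wide, its top 9 mm above the bench; the recess is 5 mm deep and its floor lies 4 mm above the bench. Origin: centre of the tray at bench height, z up. There is about 8 mm of play round the thing that belongs in it, too little for a finger between thing and rim. 
- nest_short: Shorter oblong wooden tray, 143 mm (x) by 92 mm (y) outside. Recess 121 mm (x) by 70 mm (y). Fixed to the bench. Rim 11 mm wide, its top 9 mm above the bench; the recess is 5 mm deep and its floor lies 4 mm above the bench. Origin: centre of the tray at bench height, z up. There is about 8 mm of play round the thing that belongs in it, too little for a finger between thing and rim. 
- nest_long: Longer oblong wooden tray, 173 mm (x) by 98 mm (y) outside. Recess 151 mm (x) by 76 mm (y). Fixed to the bench. Rim 11 mm wide, its top 9 mm above the bench; the recess is 5 mm deep and its floor lies 4 mm above the bench. Origin: centre of the tray at bench height, z up. There is about 8 mm of play round the thing that belongs in it, too little for a finger between thing and rim. 
- bottle: Green glass bottle standing beyond the trays, 60 mm diameter, 170 mm high; to be left alone. Origin: centre of its underside, z up.
- mug: White mug standing beyond the trays, 80 mm diameter, 90 mm high, handle at its +y side; to be left alone. Origin: centre of its underside, z up.
Mind the look-alikes: they are no part of the job. Leave any orange or turquoise look-alike of the nest_long alone.

How it is judged:
On the way, in this order (a step that is already met when the one before it is completed fails the run):
1. the nut lies in the hexagonal tray (horizontal distance between nut_mid and nest_hex below 0.013 m and z of nut_mid in the frame of nest_hex below 0.019 m and angle between nut_mid's own z axis and vertical below 0.08 rad and contact force between nut and the fingers below 0.1 N), for 0.2 s.
2. the round tin lies in the round tray (horizontal distance between waxtin_mid and nest_round below 0.013 m and z of waxtin_mid in the frame of nest_round below 0.021 m and angle between waxtin_mid's own z axis and vertical below 0.08 rad and contact force between waxtin and the fingers below 0.1 N), for 0.2 s.
3. the sanding block lies in the shorter oblong tray (horizontal distance between sander_mid and nest_short below 0.013 m and z of sander_mid in the frame of nest_short below 0.021 m and angle between sander_mid's own z axis and vertical below 0.08 rad and contact force between sander and the fingers below 0.1 N), for 0.2 s.
4. the metal box lies in the longer oblong tray (horizontal distance between screwbox_mid and nest_long below 0.013 m and z of screwbox_mid in the frame of nest_long below 0.021 m and angle between screwbox_mid's own z axis and vertical below 0.08 rad and contact force between screwbox and the fingers below 0.1 N), for 0.2 s.
At the end, for the whole second after the job is handed in: Nut, tin, sanding block and box each lie in the tray of their own shape and size: centre within 13 mm of the tray's centre, on the floor of the recess (within 2 mm of height), level within 0.08 rad, released and at rest (all of step 1 and all of step 2 and all of step 3 and all of step 4 and linear speed of each of nut, waxtin, sander, screwbox below 0.02 m/s); the robot touches nothing.
It fails at once if a thing of the pile was tipped by more than 0.6 rad (angle between any of nut_mid, waxtin_mid, sander_mid, screwbox_mid's own z axis and vertical above 0.6 rad).
It fails at once if the bottle or the mug was shifted by more than 30 mm or tipped by more than 0.4 rad (distance of any of bottle, mug from where it was at the start of the episode above 0.03 m or angle between any of bottle, mug's own z axis and vertical above 0.4 rad).
It also fails if it takes over 128 s, if anything falls off the work surface, if the arm or the gripper's body presses on something with over 40 N, if the wrist force passes 120 N, or if a joint passes its speed limit or range.

ROBOT

A 6-joint arm with a two-finger parallel gripper is mounted at the origin on the work surface. World frame = base frame: x ahead of the robot, y to its left, z up, the work surface at z = 0. Lengths are in m, angles in rad, forces in N, time in s.
With the tool pointing down it reaches from about 0.325 to 0.75 m from the base axis. Payload 7.6 kg.
Tool frame: the origin (TCP) lies between the finger pads; the fingertips stand 19 mm ahead of it and the grasp point (between the pads) is the TCP; z points along the fingers, y is the line along which they close (so a half turn about z gives the same grasp; the last joint's range is limited). The gripper opens to 85 mm and grips with 20 to 120 N. Pads are 22 mm wide; open, the fingers measure 114 mm over their backs; the gripper's body (76 mm by 85 mm) begins 54 mm behind the grasp point. The pads swing forward as they close: fully open they stand 13 mm farther back than shut.
Start: joints at [-0.07, 0.052, 1.401, -0, 1.689, -0.07], TCP at [0.525, 0, 0.25] pointing down, gripper open.
Joint ranges: [-2.9, 2.9], [-0.91, 2.17], [0.12, 2.37], [-1.06, 4.2], [0.26, 2.73], [-2.93, 2.93]. Speed limits (rad/s): [2.57, 2.57, 3.01, 3.14, 3.14, 3.14].

INTERFACE

Orientations are given as [roll, pitch, yaw] about the fixed x, y, z axes, in that order (R = Rz(yaw) Ry(pitch) Rx(roll)).
In Python, from workcell import env gives the robot as it stands. Calls block until the motion is done:
- env.movep(position, orientation): joint-space move of the TCP to a pose.
- env.line_to(position, max_speed=0.15, orientation=None, stop_force=None): straight line of the TCP; orientation=None keeps the orientation; max_speed is the mean speed in m/s. With stop_force (N) it stops when the force on the tool has changed by that much, and returns True; else False.
- env.move_j(angles): joint-space move.
- env.command_gripper(opening): opening from 0.0 (shut) to 1.0 (fully open); the grip force is fixed at half the most; returns when the fingers have stopped.
- env.pause(seconds).
- env.solve_ik(position, orientation): joint angles nearest the present ones, or None.
- env.camera(name): name is "scene" or "side" or "wrist"; returns a dict with "frame" (400x640x3 uint8, red, green, blue), "K" (3x3 intrinsics, pixels), "k1" (the pictures are not rectified: a ray, as slopes to the right and down, at radius r is drawn at 1 + k1 r^2 times it, then the intrinsics apply), "extrinsics" (4x4, takes a point from world to camera coordinates); the wrist camera has in their place "hand_eye" (4x4, takes a point from camera to tool coordinates, whose origin is the TCP and whose axes are the flange's). Camera axes: x right, y down, z forward; pixel columns grow to the right and rows downward; lengths in m; the calibration is good to about 2 mm. A picture is of the moment at which its call begins: read the wrist's pose just before it. There is no depth.
A pose or a line that the arm cannot do raises env.PlanningError and nothing moves.
- env.hand_in(): hands the job in; it is judged then, once.
Readings, each from a call of its own:
- env.read_t(): time.
- env.read_q(): joint angles.
- env.read_joint_vel(): joint speeds.
- env.read_effort(): joint torques, N m.
- env.read_tcp_pos(): TCP position.
- env.read_orientation(): TCP orientation.
- env.read_force(): force on the tool from outside, world axes, zero at the start.
- env.read_wrist_torque(): the same for the moment, N m.
- env.read_gripper_width(): opening from 0.0 (shut) to 1.0 (fully open).
- env.read_gripper_force(): force on a finger pad.
Only numpy, scipy, OpenCV 4.12 (cv2) and the standard library are available. Lean on these libraries where they do the work, as an engineer would, in place of code of your own. Each camera call takes 0.05 s, during which the arm holds its last target. There are 200 camera calls.

## Working session

There is one attempt and no reset: what is moved stays moved. The work goes in short steps, each a Python script; the robot and the scene stay as the last script left them, time stands still between calls to the robot, and variables do not carry over. Pictures are saved under pics/ and viewed, at most 14 in all, crops included, and the job is handed in when it is done.

```bash
mkdir -p pics; ls; python3 - <<'E'
from workcell import env
import cv2
for n in("scene","side","wrist"):
    c=env.camera(n); cv2.imwrite(f"pics/{n}0.png",c["frame"][:,:,::-1]); print(n,c["K"],c["k1"],c.get("extrinsics",c.get("hand_eye")))
print(env.read_tcp_pos(),env.read_orientation(),env.read_t())
E
```

```text
pics
scene [[419.25878763   0.         325.03791501]
 [  0.         419.25878763 202.37621525]
 [  0.           0.           1.        ]] -0.040191707713953875 [[ 0.03375965  0.9993504   0.01261236  0.04278901]
 [ 0.79989439 -0.01945158 -0.59982547 -0.34300087]
 [-0.59919049  0.03033845 -0.80003146  1.53030977]
 [ 0.          0.          0.          1.        ]]
side [[451.04618027   0.         318.45234644]
 [  0.         451.04618027 199.85254428]
 [  0.           0.           1.        ]] 0.01846119961762097 [[ 0.73392133 -0.67898148  0.01853715 -0.43528998]
 [-0.50281581 -0.56144461 -0.65723376  0.26334374]
 [ 0.45665713  0.4730371  -0.7534588   1.31367149]
 [ 0.          0.          0.          1.        ]]
wrist [[309.49548193   0.         321.63315779]
 [  0.         309.49548193 202.49684053]
 [  0.           0.           1.        ]] 0.0009100024640694651 [[-9.62509845e-04 -9.54167908e-01 -2.99270240e-01  7.52369059e-02]
 [ 9.99999224e-01 -1.15509207e-03  4.66610673e-04  1.03980588e-03]
 [-7.90909612e-04 -2.99269559e-01  9.54168279e-01 -1.24150791e-01]
 [ 0.00000000e+00  0.00000000e+00  0.00000000e+00  1.00000000e+00]]
[5.24813177e-01 3.89102833e-05 2.49699113e-01] [-3.14049234e+00 -7.33496644e-05  1.57078673e+00] 0.15
```

View pics/scene0.png

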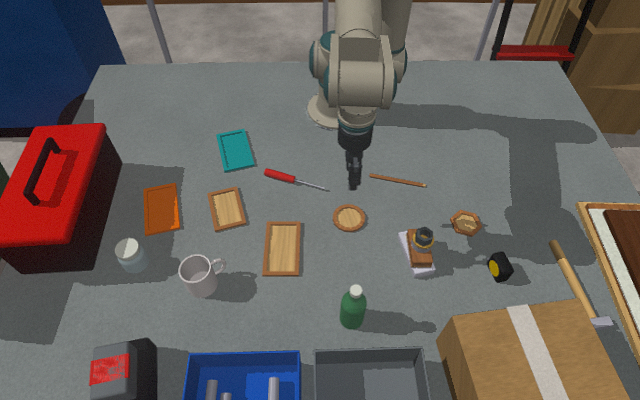

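View pics/side0.png

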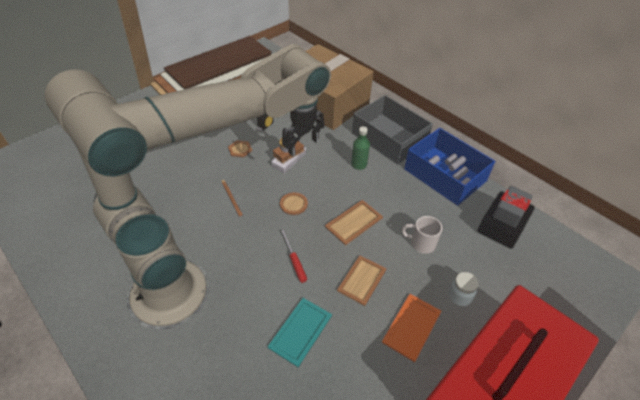

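View pics/wrist0.png

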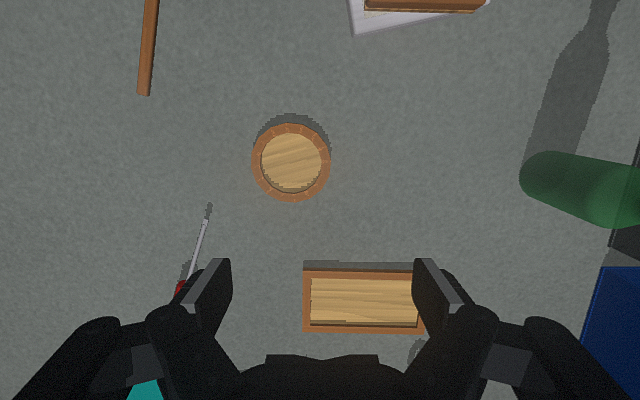

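The scene picture shows these candidates:

| Item | Pixel (scene) |
|---|---|
| Hex tray | (466,223) |
| Round tray | (350,218) |
| Shorter wooden oblong tray | (227,209) |
| Longer wooden oblong tray | (282,248) |
| Turquoise look-alike | (236,150) |
| Orange look-alike | (162,208) |
| Pile, nut on top | (423,236) |
| Bottle | (353,308) |
| Mug | (198,275) |

The dark-and-yellow tape measure at (500,267) could be mistaken for the nut. I choose the plain brown wooden trays and the pile, and I'll check them in wrist close-ups.

```bash
cat > h.py <<'E'
from workcell import env
import cv2, numpy as np
from scipy.spatial.transform import Rotation as Ro
def cam(n, save=None):
    if n=="wrist":
        p=np.array(env.read_tcp_pos()); R=Ro.from_euler("xyz",env.read_orientation()).as_matrix()
    c=env.camera(n)
    if n=="wrist":
        he=np.array(c["hand_eye"]); c["R"]=R@he[:3,:3]; c["o"]=p+R@he[:3,3]
    else:
        E=np.array(c["extrinsics"]); c["R"]=E[:3,:3].T; c["o"]=-E[:3,:3].T@E[:3,3]
    if save: cv2.imwrite(f"pics/{save}.png",c["frame"][:,:,::-1])
    return c
def cast(c,px,z):
    px=np.float64(px).reshape(-1,2); K=c["K"]
    d=(px-[K[0,2],K[1,2]])/K[0,0]; u=d.copy()
    for _ in range(8): u=d/(1+c["k1"]*(u**2).sum(1,keepdims=True))
    w=np.c_[u,np.ones(len(u))]@c["R"].T
    return (c["o"]+w*((z-c["o"][2])/w[:,2])[:,None])[:,:2]
def down(yaw): return [np.pi,0,(yaw+np.pi)%(2*np.pi)-np.pi]
def look(t,yaw=np.pi/2,z=0.25):
    env.movep([t[0]-.075*np.cos(yaw),t[1]-.075*np.sin(yaw),z],down(yaw))
def blob(c,m,near,z):
    """contour of mask m whose cast centre is nearest to near"""
    m=cv2.morphologyEx(m.astype(np.uint8),cv2.MORPH_OPEN,np.ones((3,3)))
    cs=[k for k in cv2.findContours(m,0,cv2.CHAIN_APPROX_NONE)[0] if cv2.contourArea(k)>150]
    k=min(cs,key=lambda k:np.linalg.norm(cast(c,k.reshape(-1,2).mean(0),z)[0]-near))
    return k.reshape(-1,2)
def rect(c,k,z):
    """min area rect in mm/world: centre, (long,short), yaw of long side"""
    P=cast(c,k,z); r=cv2.minAreaRect((P*1000).astype(np.float32)); (w,h),a=r[1],np.deg2rad(r[2])
    if w<h: w,h,a=h,w,a+np.pi/2
    a=(a+np.pi/2)%np.pi-np.pi/2
    return np.array(r[0])/1000,(w,h),a
E
python3 - <<'E'
from h import *
c=cam("scene")
for n,p,z in [("hex",(466,223),.009),("round",(350,218),.009),("short",(227,209),.009),("long",(282,248),.009),("nut",(423,233),.116),("bottlebase",(353,322),0),("mugbase",(200,290),0)]: print(n,cast(c,p,z)[0].round(3))
T={n:cast(c,p,.009)[0] for n,p in dict(hex=(466,223),round=(350,218),short=(227,209),long=(282,248)).items()}
T["nut"]=cast(c,(423,233),.116)[0]
ims=[]
for n,t in T.items():
    try: look(t)
    except Exception as e: print(n,"fail",e); continue
    c=cam("wrist",f"w_{n}"); ims.append(cv2.resize(c["frame"],(400,250)))
    hsv=cv2.cvtColor(c["frame"],cv2.COLOR_RGB2HSV)
    if n!="nut":
        m=(hsv[...,1]>70)&(hsv[...,0]>5)&(hsv[...,0]<30)
        k=blob(c,m,t,.009); print(n,k.min(0),k.max(0),rect(c,k,.009))
    print(env.read_t())
ims.append(ims[0]*0)
cv2.imwrite("pics/mosaic.png",np.vstack([np.hstack(ims[i:i+2]) for i in (0,2)])[:,:,::-1])
E
```

```text
hex [0.52  0.353]
round [0.493 0.014]
short [ 0.452 -0.349]
long [ 0.59  -0.183]
nut [0.619 0.186]
bottlebase [0.804 0.   ]
mugbase [ 0.707 -0.395]
hex [277  62] [357 143] (array([0.51601746, 0.3534606 ]), (91.77137756347656, 81.46173095703125), np.float64(0.172776270854903))
1.325
round [275  65] [358 152] (array([0.48891614, 0.00924579]), (94.26982116699219, 93.84062957763672), np.float64(1.5254165944521647))
2.6583
short [241  50] [384 166] (array([ 0.44493878, -0.35417148]), (143.80609130859375, 92.58895111083984), np.float64(0.28137771642140796))
4.075
long [238  57] [397 151] (array([ 0.58509277, -0.18401248]), (173.442138671875, 98.37002563476562), np.float64(-0.02662228983697723))
5.0
6.4333
```

```bash
python3 - <<'E'
import cv2
i=cv2.imread("pics/w_nut.png"); cv2.imwrite("pics/nutcrop.png",cv2.resize(i[0:240,180:500],(800,600),interpolation=cv2.INTER_CUBIC))
E
```

```text
(no output)
```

View pics/nutcrop.png

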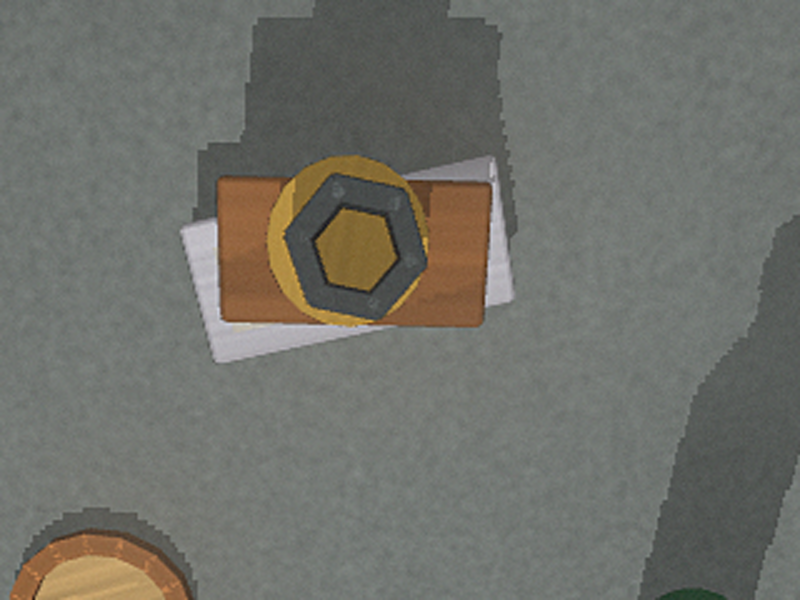

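View pics/mosaic.png

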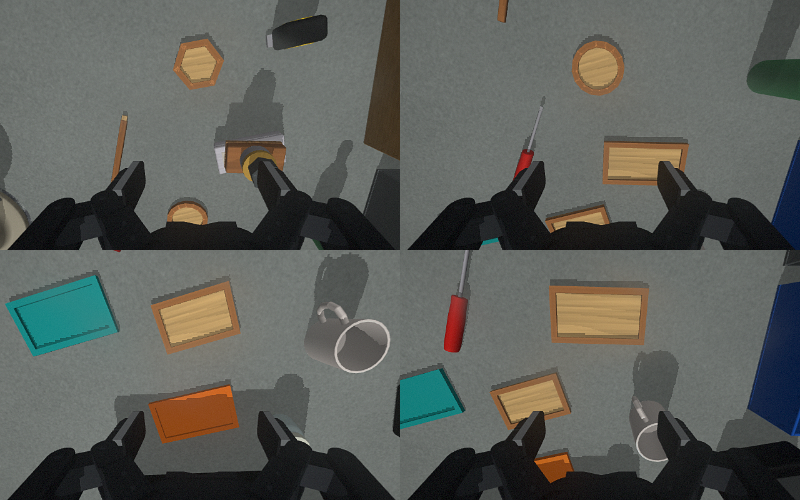

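```bash
python3 - <<'E'
from h import *
c=cam("wrist"); f=c["frame"]; h=cv2.cvtColor(f,cv2.COLOR_RGB2HSV); t=np.array([.619,.186])
print([ (p,h[p[1],p[0]]) for p in [(322,74),(305,95),(322,98),(295,105),(280,100),(345,110),(320,40),(260,110),(265,140)]])
for s,v in((60,80),(80,75),(60,70)):
    k=blob(c,(h[...,1]<s)&(h[...,2]<v),t,.116); k=cv2.convexHull(k).reshape(-1,2); P=cast(c,k,.116)
    print("nut",k.min(0),k.max(0),rect(c,k,.116))
    print(" circ",cv2.minEnclosingCircle((P*1000).astype(np.float32)))
E
```

```text
[((322, 74), array([98, 13, 76], dtype=uint8)), ((305, 95), array([ 0,  0, 32], dtype=uint8)), ((322, 98), array([ 19, 148, 131], dtype=uint8)), ((295, 105), array([ 21, 162, 181], dtype=uint8)), ((280, 100), array([ 15, 154, 134], dtype=uint8)), ((345, 110), array([99, 24, 75], dtype=uint8)), ((320, 40), array([68, 12, 87], dtype=uint8)), ((260, 110), array([150,   5, 190], dtype=uint8)), ((265, 140), array([135,   9, 162], dtype=uint8))]
nut [309  72] [348 105] (array([0.62752911, 0.19987064]), (36.48893356323242, 15.478470802307129), np.float64(-0.48764989588678276))
 circ ((625.420166015625, 195.89422607421875), 18.41466522216797)
nut [441 269] [464 295] (array([0.74470355, 0.02513427]), (36.690731048583984, 8.290677070617676), np.float64(-0.911274269953779))
 circ ((743.359375, 24.09208106994629), 18.35518455505371)
nut [172 274] [197 307] (array([0.48710397, 0.01573526]), (43.692039489746094, 7.908226490020752), np.float64(0.9204635738741249))
 circ ((486.5715026855469, 16.140304565429688), 21.848812103271484)
```

```bash
cat >> h.py <<'E'
def near_mask(c,shape,t,z,r):
    yy,xx=np.mgrid[:shape[0],:shape[1]]
    return (np.linalg.norm(cast(c,np.c_[xx.ravel(),yy.ravel()],z)-t,axis=1)<r).reshape(shape[:2])
E
python3 - <<'E'
from h import *
c=cam("wrist"); f=c["frame"]; h=cv2.cvtColor(f,cv2.COLOR_RGB2HSV); t=np.array([.619,.186])
for r in (.029,.033):
  for v in (95,110):
    m=(h[...,1]<75)&(h[...,2]<v)&near_mask(c,f.shape,t,.116,r)
    k=cv2.convexHull(blob(c,m,t,.116)).reshape(-1,2); P=cast(c,k,.116)
    print("nut",k.min(0),k.max(0),rect(c,k,.116),cv2.minEnclosingCircle((P*1000).astype(np.float32)))
m=(h[...,1]<75)&(h[...,2]<95)&near_mask(c,f.shape,t,.116,.04)
print('\n'.join(''.join('.#'[int(b)] for b in r) for r in m[60:140,280:365][::2]))
E
```

```text
nut [294  70] [350 127] (array([0.62045337, 0.18966408]), (45.304813385009766, 40.46172332763672), np.float64(-1.2490922927782089)) ((620.6131591796875, 189.66688537597656), 22.763105392456055)
nut [294  70] [350 127] (array([0.62045337, 0.18966408]), (45.304813385009766, 40.46172332763672), np.float64(-1.2490922927782089)) ((620.5962524414062, 189.60142517089844), 22.764707565307617)
nut [294  70] [350 127] (array([0.62045337, 0.18966408]), (45.304813385009766, 40.46172332763672), np.float64(-1.2490922927782089)) ((620.6131591796875, 189.66688537597656), 22.763105392456055)
nut [294  70] [350 127] (array([0.62045337, 0.18966408]), (45.304813385009766, 40.46172332763672), np.float64(-1.2490922927782089)) ((620.5962524414062, 189.60142517089844), 22.764707565307617)
.........###############################################################.............
.......#########################.............#############################...........
.....######################........................#########################.........
...###################.................................###########
[... 2415 characters left out ...]
............
.................................######################..............................
..........................................############...............................
.....................................................................................
.....................................................................................
.....................................................................................
.....................................................................................
.....................................................................................
.....................................................................................
```

```bash
cat >> h.py <<'E'
H=.026   # TCP above a thing's underside when gripping
def pick(p,yaw,zb,zhi):
    env.command_gripper(1.0)
    env.movep([*p,zhi],down(yaw))
    hit=env.line_to([*p,zb+H],0.10,stop_force=8)
    env.command_gripper(0.0)
    print("pick hit",hit,"w",round(env.read_gripper_width()*85,1),"F",round(env.read_gripper_force(),1),"tcp",np.round(env.read_tcp_pos(),4))
    env.line_to([*p,zhi],0.12); print("lifted w",round(env.read_gripper_width()*85,1))
def place(p,yaw,zhi):
    env.movep([*p,zhi],down(yaw))
    env.line_to([*p,.004+H+.012],0.12)
    hit=env.line_to([*p,.004+H-.002],0.02,stop_force=3)
    print("place hit",hit,"tcp",np.round(env.read_tcp_pos(),4))
    env.command_gripper(1.0); env.line_to([*p,zhi],0.12); print("t",env.read_t())
E
python3 - <<'E'
from h import *
pick((.6205,.1897),1.893,.090,.20)
place((.516,.3535),2.266,.20)
look((.516,.3535)); cam("wrist","hex1")
look((.6205,.19)); cam("wrist","pile1")
i=cv2.imread("pics/hex1.png")[0:200,200:440]; j=cv2.imread("pics/pile1.png")[0:200,200:440]
cv2.imwrite("pics/m1.png",cv2.resize(np.hstack([i,j]),(800,333)))
E
```

```text
pick hit False w 39.5 F 62.2 tcp [0.6208 0.1898 0.1167]
lifted w 39.5
place hit True tcp [0.5159 0.3535 0.0307]
t 14.45
```

View pics/m1.png

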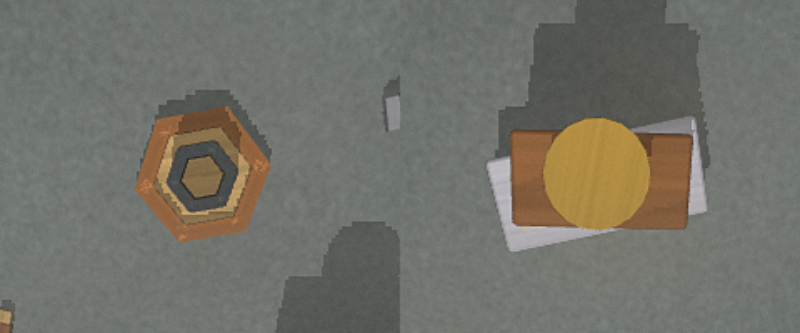

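The nut lies centred in the hex tray at (202,177) and the tin is bare at (597,173) in the mosaic. Next I measure and move the tin.

```bash
python3 - <<'E'
from h import *
c=cam("wrist"); f=c["frame"]; h=cv2.cvtColor(f,cv2.COLOR_RGB2HSV); t=np.array([.62,.187])
m=(h[...,1]>90)&(h[...,0]>=18)&(h[...,0]<30)&near_mask(c,f.shape,t,.09,.045)
k=cv2.convexHull(blob(c,m,t,.09)).reshape(-1,2); P=cast(c,k,.09)
r=cv2.minEnclosingCircle((P*1000).astype(np.float32)); print(k.min(0),k.max(0),rect(c,k,.09),r)
p=np.array(r[0])/1000
assert abs(r[1]-28.5)<2
pick(p,np.pi/2,.060,.20)
place((.4889,.0092),np.pi/2,.16)
look((.4889,.0092)); cam("wrist","round2")
look((.6205,.19)); cam("wrist","pile2")
i=cv2.imread("pics/round2.png")[0:200,200:440]; j=cv2.imread("pics/pile2.png")[0:200,200:440]
cv2.imwrite("pics/m2.png",cv2.resize(np.hstack([i,j]),(800,333)))
E
```

```text
[286  71] [349 138] (array([0.61731055, 0.19207968]), (55.960533142089844, 55.235904693603516), np.float64(-1.5427936415023362)) ((617.625732421875, 192.00938415527344), 28.353567123413086)
pick hit False w 53.8 F 64.1 tcp [0.6181 0.1922 0.087 ]
lifted w 53.6
place hit True tcp [0.4889 0.0092 0.031 ]
t 23.725
```

View pics/m2.png

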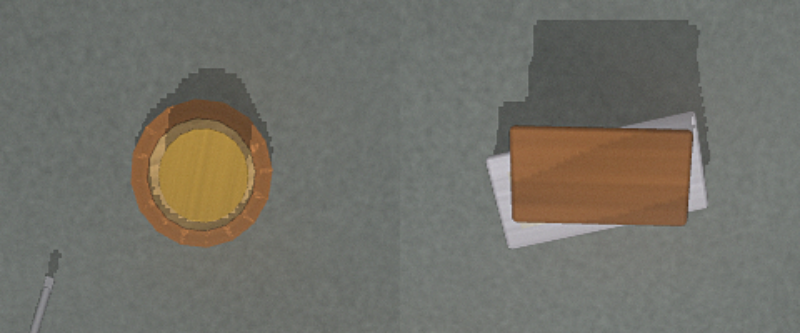

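```bash
python3 - <<'E'
from h import *
c=cam("wrist"); f=c["frame"]; h=cv2.cvtColor(f,cv2.COLOR_RGB2HSV); t=np.array([.617,.19])
m=(h[...,1]>90)&(h[...,0]>=3)&(h[...,0]<30)&near_mask(c,f.shape,t,.06,.075)
k=cv2.convexHull(blob(c,m,t,.06)).reshape(-1,2)
p,s,a=rect(c,k,.06); print(k.min(0),k.max(0),p,s,a)
assert abs(s[0]-105)<4 and abs(s[1]-54)<4
pick(p,a,.030,.20)
place((.4449,-.3542),.281,.16)
look((.4449,-.3542)); cam("wrist","short3")
look((.6205,.19)); cam("wrist","pile3")
i=cv2.imread("pics/short3.png")[0:200,200:440]; j=cv2.imread("pics/pile3.png")[0:200,200:440]
cv2.imwrite("pics/m3.png",cv2.resize(np.hstack([i,j]),(800,333)))
E
```

```text
[266  75] [374 134] [0.61947424 0.18906799] (103.70565032958984, 53.328163146972656) -0.02387896759808683
pick hit False w 52.3 F 65.9 tcp [0.6198 0.1892 0.0567]
lifted w 52.6
place hit True tcp [ 0.4449 -0.3542  0.0307]
t 35.8
```

View pics/m3.png

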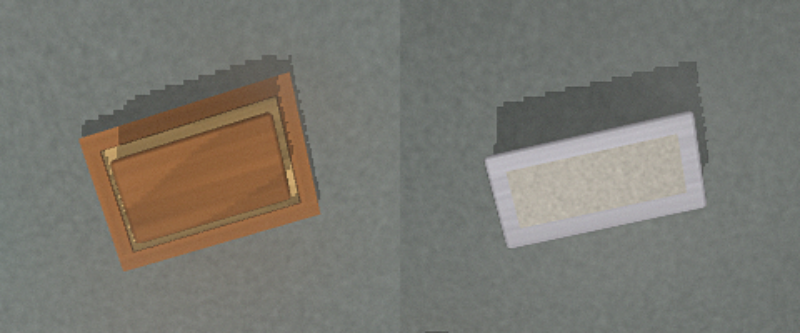

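The sanding block lies inside the short tray at (205,180) and the box is bare at (597,178). The box is next.

```bash
python3 - <<'E'
from h import *
c=cam("wrist"); f=c["frame"]; h=cv2.cvtColor(f,cv2.COLOR_RGB2HSV); t=np.array([.617,.19])
m=(h[...,2]>140)&near_mask(c,f.shape,t,.03,.095)
k=cv2.convexHull(blob(c,m,t,.03)).reshape(-1,2)
p,s,a=rect(c,k,.03); print(k.min(0),k.max(0),p,s,a)
assert abs(s[0]-135)<4 and abs(s[1]-60)<4
pick(p,a,.0,.16)
place((.5851,-.1840),-.0266,.16)
look((.5851,-.184)); cam("wrist","long4")
env.movep([.5,0,.3],down(np.pi/2)); cam("scene","scene4"); print(env.read_t())
i=cv2.imread("pics/long4.png")[0:200,200:440]; j=cv2.imread("pics/scene4.png")[120:320,160:560]
cv2.imwrite("pics/m4.png",np.hstack([i,j]))
E
```

```text
[251  68] [382 148] [0.61782239 0.18506245] (133.2706756591797, 58.216064453125) 0.2015521924864001
pick hit False w 58.3 F 68.5 tcp [0.6183 0.1853 0.027 ]
lifted w 58.4
place hit True tcp [ 0.5851 -0.184   0.031 ]
t 48.625
51.3083
```

View pics/m4.png

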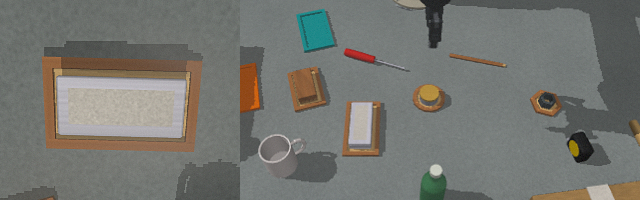

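The box lies in the long tray at (120,105) with a gap on every side. The wide view shows all four things in their trays and the bottle and mug where they were.

```bash
python3 -c "
from workcell import env
env.pause(0.5); print(env.hand_in())"
```

```text
the job is handed in; nothing more can be done
None
```

The nut, tin, sanding block and box were each put in their own trays, and the job was handed in at about 52 s; the last pictures show all four in place and the bottle and mug where they were, but no verdict came back.

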